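Unload the jar mill

ROBOT

A 6-joint arm with a two-finger parallel gripper is mounted at the origin on the work surface. World frame = base frame: x ahead of the robot, y to its left, z up, the work surface at z = 0. Lengths are in mm, angles in degrees, forces in N, time in s.
With the tool pointing down it reaches from about 300 to 850 mm from the base axis. Payload 4.2 kg.
Tool frame: the origin (TCP) lies on the centre line of the jaws, within the pads' length; the fingertips stand 14 mm ahead of it and the grasp point (between the pads) lies 5 mm behind it; z points along the fingers, y is the direction in which the jaws open and shut (so a half turn about z gives the same grasp; the last joint's range is limited). The gripper opens to 91 mm and grips with 3 to 60 N. Pads are 32 mm wide; open, the fingers measure 118 mm over their backs; the gripper's body (76 mm by 178 mm) begins 60 mm behind the grasp point.
Start: joints at [66.75, 18.312, 89.639, -0, 72.044, -1.146], TCP at [216.376, 532.751, 227.976] pointing down, gripper open.
Joint ranges: [-177.97, 177.97], [-48.28, 115.42], [12.27, 149.76], [-77.06, 257.06], [2.81, 150.46], [-146.56, 146.56]. Speed limits (degrees/s): [147.25, 147.25, 180, 180, 180, 180].

INTERFACE

Orientations are given as [roll, pitch, yaw] about the fixed x, y, z axes, in that order (R = Rz(yaw) Ry(pitch) Rx(roll)).
In Python, from workcell import env gives the robot as it stands.
- The arm moves only by the tool play_rows, never from a script. Its argument "increments" is a list of rows, each a list of 5 numbers: the shift along the world's x, y, z in mm, then the turn about the world's z in degrees, then the closure, from 0 (fully open) to 1 (shut). In form: [[x, y, z, yaw, fingers], ...]. A call has 1 to 20 rows; each row shifts and turns the commanded pose from where the row before left it; what a row does not reach is not made up. A row lasts 1/8 s, in which the tool goes at most 62.5 mm and 10.7 degrees, less where a joint would pass 70% of its speed; a pose out of reach is approached as far as the arm can. A call is refused whole if a number of a shift passes 62.5 or a number of a turn 10.7, either way. A call with a gripper value outside its range is refused whole. The fingers move at their own pace and stop on an object; "newtons" is the grip in N (left out, the last holds). Time passes only in rows, so rows that do not move let the fingers close. It gives the time, the measured TCP pose, the force and the opening at its end, in the units of the state.
- env.state(): the state, without advancing time (a new reading comes with each control period).
- env.grab_frame(name): name is "side" or "top" or "wrist"; returns the picture (384x512x3 uint8, red, green, blue); there is no depth.
- env.calibration(name): a dict with "fx", "fy", "cx", "cy" (pixels), "R" (3x3) and "t" (3): a world point X has camera coordinates R X + t; the wrist camera has in their place "hand_eye" (4x4, takes a point from camera to tool coordinates, whose origin is the TCP and whose axes are the flange's). Camera axes: x right, y down, z forward; pixel columns grow to the right and rows downward; lengths in mm; the calibration is good to about 2 mm. A picture is of the moment at which its call begins: read the wrist's pose just before it. calibration takes no time and is no camera call.
- env.job_done(): hands the job in, once; it reports no verdict.
The state is a dict: "time_s": time; "qpos": joint angles; "qvel": joint speeds; "effort": joint torques, N m; "ee_pos": TCP position; "ee_rot": TCP orientation; "force": force on the tool from outside, world axes, zero at the start; "torque": the same for the moment, N m; "gripper_width": finger opening in mm.
Only numpy, scipy, OpenCV 4.12 (cv2) and the standard library are available. Lean on these libraries where they do the work, as an engineer would, in place of code of your own. Each camera call takes 0.05 s, during which the arm holds its last target.

TASK

The grinding run is over. Free the mill's guard hood by drawing its spring bolt right back and parking the bolt's arm down in the holding notch, swing the hood up and back until it stays open by itself, then take the grinding jar off the rollers and lay it gently lengthwise on the two bars of the wooden rack. Leave the spare jar, the rock and the specimen box where they are.

Things in the scene. Friction and masses are not known exactly. Their poses are not given: they have to be found in the camera images.
- mill: Fixed bench jar mill, putty-coloured. Origin on the bench under the roller bay; front (handle, bolt) to its -x. Spans x -130 to 115, y -170 to 270 mm. Front deck 80 mm high; drive housing 165 high at x -70 to 110, y 155 to 270. Two free rollers along y at x -55 and 5, tops 108 high. Clear hood over x -85 to 85, y -140 to 140, 180 high shut.
- bolt (a joint): Draw of the spring bolt, a steel rod along the mill's y at x -105, 108 mm high: 0 = shot through the hood's eye, grows to the mill's +y. Spring 4 N at 0, 10 N at 45 mm. Hood free from 26 mm. The notch plate is screwed on at an unmeasured place: the arm meets the rear block at 37 to 49 mm, and the holding notch is the last 6 mm before it. Let go there it stays; elsewhere it shoots home.
- bolt_arm (a joint): Swing of the bolt's arm about the rod: 0 = level to the mill's -x, down in a notch; 1.57 = upright. Starts in the closed notch, which bars drawing; from 0.95 up it passes over the land between the notches (top 5 mm above the rod's axis, 12 to 22 mm in front of it). Swings easily, sinks by its weight. The rear block rises 18 mm above the axis.
- bolt_knob (a point): Centre of the red ball, 22 mm across, on the bolt's 10 mm thick arm, 50 mm from the rod's axis. It is free to be pinched along the mill's y, from above.
- hood (a joint): Opening of the guard hood (0.6 kg) about its hinge line; 0 = shut, grows as its front rises; rear stop at 1.66. Past about 1.1 its weight carries it slowly (damped) back to the stop, where it stays; before that it falls shut. Locked while the bolt is shot. Open, its front edge stands 240 mm high, about 100 mm behind the mill's origin.
- hood_handle (a point): Middle of the hood's black handle bar: 12 mm thick, 120 long, along the mill's y, its axis 42 mm off the hood's bevel. Shut, the bevel faces forward and up at 45 degrees: best taken tilted, one finger above and one below the bar. It moves with the hood, 190 mm from the hinge line.
- hood_hinge (a point): Point on the hood's hinge line (along the mill's y), fixed to the mill at x 85, y 0, z 85 mm.
- jar: White grinding jar with a steel lid, a cylinder 62 mm across, 120 long, 0.5 to 0.8 kg, loose on the two rollers under the hood, axis along the mill's y; 129 mm up. Origin at its middle, y along its axis; it may have turned about that axis.
- rack: Fixed wooden rack, board 130 (x) by 180 (y) mm, with two steel bars along its y, 12 mm thick, 48 mm apart, tops 42 mm high, between end boards 152 mm apart and 56 mm high. Origin under the board's middle.
- rack_seat (a point): Where the middle of the jar lies when it rests on both bars, centred between the end boards: 64 mm above the bench. Axes as the rack's.
- spare_jar: Loose second jar standing on its end, 62 mm across, 120 high; origin under its middle. Not to be moved.
- ore_rock: Loose brown rock, about 110 x 90 x 70 mm; origin under its middle. Not to be moved.
- specimen_box: Loose clear box with a mineral in it, 62 x 62 x 55 mm; origin under its middle. Not to be moved.
Not all that is in view belongs to the job. There is more than one size of the rack; the one meant has the size given above.

How it is judged (in metres and radians):
On the way, in this order (a step that is already met when the one before it is completed fails the run):
1. the bolt is parked: drawn back with its arm down in the holding notch, let go (value of joint bolt above 0.026 m and value of joint bolt_arm below 0.4 rad and contact force between the fingers and bolt below 0.1 N), for 0.2 s.
2. the hood stands open against its rear stop (value of joint hood above 1.5 rad), for 0.2 s.
At the end, for the whole second after the job is handed in: Hood open against its stop (over 1.5 rad); jar at rest on both rack bars, its middle within 24 mm of the seat (5 mm in height) and its axis within 7 degrees of the bars; spare jar, rock and specimen box within 20 mm of where they were (value of joint hood above 1.5 rad and distance between jar and rack_seat below 0.024 m and z of jar in the frame of rack_seat between -0.005 and 0.005 m and angle between the y axis of jar and the y axis of rack, either way round below 0.12 rad and linear speed of jar below 0.02 m/s); the robot touches nothing.
It fails at once if the jar is banged down on the rack (over 170 N, as from a drop of 15 mm) (contact force between jar and rack above 170 N).
It fails at once if the spare jar is moved or tipped (distance of spare_jar from where it was at the start of the episode above 0.02 m or angle between spare_jar's own z axis and vertical above 0.3 rad).
It fails at once if the rock is moved (distance of ore_rock from where it was at the start of the episode above 0.02 m).
It fails at once if the specimen box is moved (distance of specimen_box from where it was at the start of the episode above 0.02 m).
It also fails if it takes over 72 s, if anything falls off the work surface, if the arm or the gripper's body presses on something with over 40 N, if the wrist force passes 120 N, or if a joint passes its speed limit or range.

## Working session

There is one attempt and no reset: what is moved stays moved. The work goes in short steps, Python scripts to look and compute and a tool call to move; the robot and the scene stay as the last step left them, time stands still between calls to the robot, and variables do not carry over. Pictures are saved under pics/ and viewed, and the job is handed in when it is done.

Besides the shell and the picture viewer there is one more tool, called after "Emit:" as a command line: name --pt "numbers of a row" for each row, then --argument value for the rest. play_rows: Moves the arm, as the interface text tells. Its arguments: {"type":"object","properties":{"increments":{"type":"array"},"newtons":{"type":"number"}},"required":["increments"]}

```bash
mkdir -p pics; ls
python3 - <<'E'
from workcell import env
import cv2
print(env.state())
for n in("side","top","wrist"):
    cv2.imwrite(f"pics/{n}0.png",env.grab_frame(n)[:,:,::-1]); print(n,env.calibration(n))
E
```

```text
pics
{'time_s': 0.0, 'qpos': array([ 6.67494308e+01,  1.83522557e+01,  8.97075161e+01, -4.09077363e-04,
        7.20426403e+01, -1.14324547e+00]), 'qvel': array([-0.10295606,  0.08919954,  0.07819241, -0.07726389, -0.05075365,
        0.01974209]), 'effort': array([ 2.47119504e-03, -4.12459588e+01, -2.31973404e+01,  7.31078745e-02,
        4.56792733e-02, -1.37426664e-04]), 'ee_pos': array([216.18279905, 532.29191697, 227.10657007]), 'ee_rot': array([-1.79897601e+02, -1.65448570e-03,  1.57892801e+02]), 'force': array([-0.23304972,  0.22390469,  0.27128393]), 'torque': array([ 0.00973561, -0.01285074, -0.02723581]), 'gripper_width': 91.03647471915869}
side {'fx': 418.98125506280064, 'fy': 418.98125506280064, 'cx': 256.16611860490684, 'cy': 191.4174325513538, 'R': array([[ 0.99760059, -0.06745526,  0.01558339],
       [-0.03353648, -0.66776276, -0.74361832],
       [ 0.06056698,  0.74131146, -0.66842274]]), 't': array([-501.68294153,   29.28851464, 1469.10939753])}
top {'fx': 407.5391722849765, 'fy': 407.5391722849765, 'cx': 253.14436123046778, 'cy': 189.82867560545006, 'R': array([[ 2.62788162e-02, -9.99646878e-01,  3.94251916e-03],
       [-9.88867079e-01, -2.65728625e-02, -1.46409645e-01],
       [ 1.46462708e-01, -5.11552721e-05, -9.89216191e-01]]), 't': array([-136.28972332,  517.60783741, 1370.43735926])}
wrist {'fx': 278.2882860938786, 'fy': 278.2882860938786, 'cx': 255.77533698245037, 'cy': 190.58508037561447, 'hand_eye': array([[-8.03870952e-04, -9.58161669e-01, -2.86226430e-01,
         8.16838542e+01],
       [ 9.99999669e-01, -8.06487826e-04, -1.08742453e-04,
         6.99512032e-01],
       [-1.26645281e-04, -2.86226423e-01,  9.58162000e-01,
        -1.56263529e+02],
       [ 0.00000000e+00,  0.00000000e+00,  0.00000000e+00,
         1.00000000e+00]])}
```

View pics/side0.png

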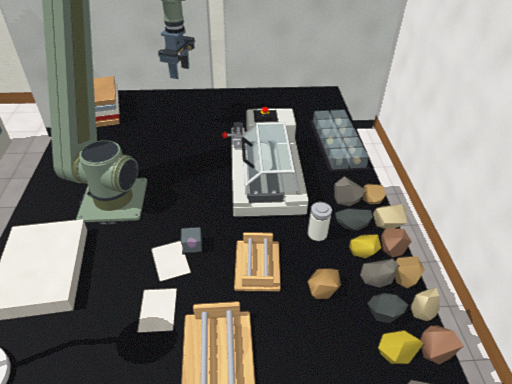

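View pics/top0.png

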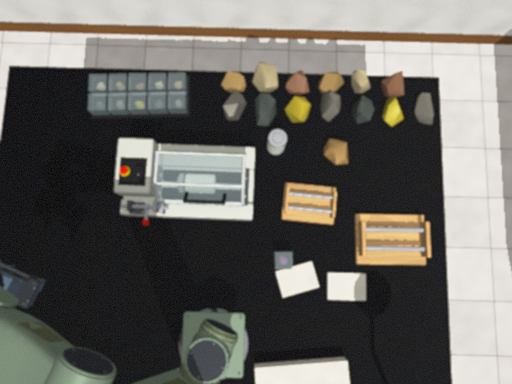

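View pics/wrist0.png

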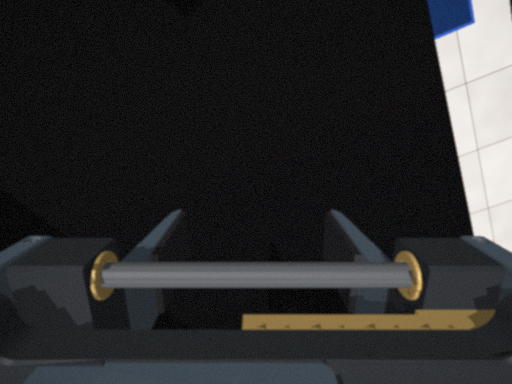

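Run:
```python
import cv2
t=cv2.imread("pics/top0.png");s=cv2.imread("pics/side0.png")
a=cv2.resize(t[130:230,105:265],(800,500),interpolation=cv2.INTER_CUBIC)
b=cv2.resize(s[100:220,215:315],(500*1,600),interpolation=cv2.INTER_CUBIC)
c=cv2.resize(t[170:230,270:350],(800,600),interpolation=cv2.INTER_CUBIC)
d=cv2.resize(s[225:295,225:290],(557,600),interpolation=cv2.INTER_CUBIC)
for n,i in zip("abcd",(a,b,c,d)): cv2.imwrite(f"pics/z_{n}.png",i)
```

```text
(no output)
```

View pics/z_a.png

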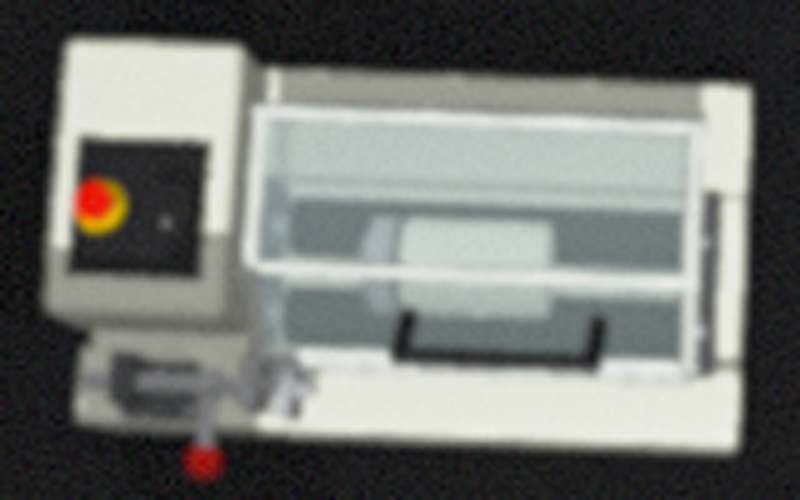

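View pics/z_b.png

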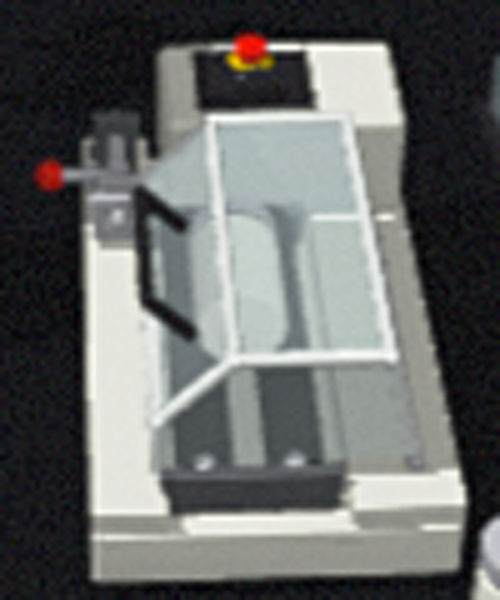

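View pics/z_c.png

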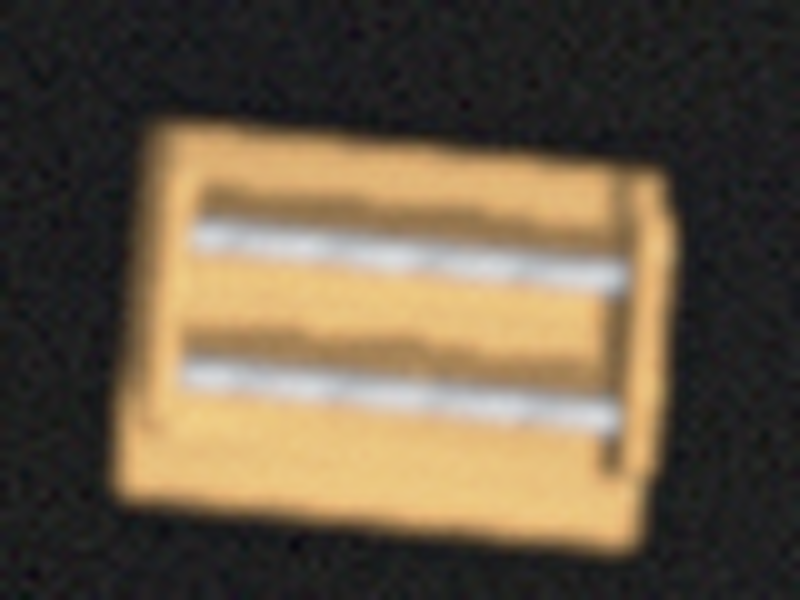

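View pics/z_d.png

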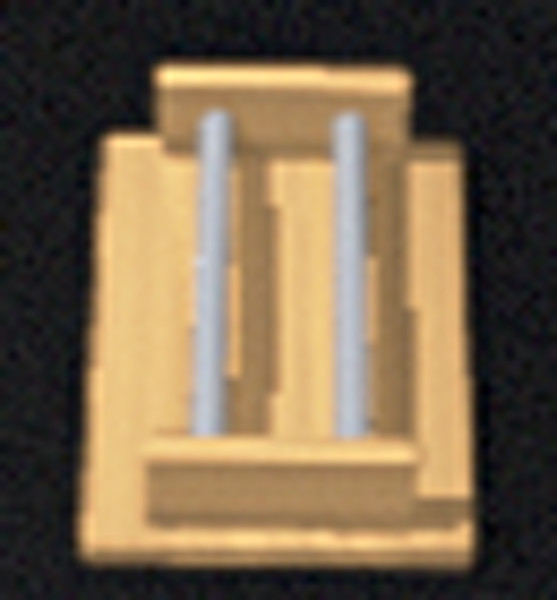

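```bash
cat > h.py <<'E'
import numpy as np
from workcell import env
def ray(n,u,v):
    c=env.calibration(n);d=np.array([(u-c['cx'])/c['fx'],(v-c['cy'])/c['fy'],1.])
    R=np.array(c['R']);return -R.T@np.array(c['t']),R.T@d
def onz(n,u,v,z):
    o,d=ray(n,u,v);return o+d*(z-o[2])/d[2]
def tri(a,b):
    A=[];r=[]
    for n,u,v in(a,b):
        o,d=ray(n,u,v);d/=np.linalg.norm(d);P=np.eye(3)-np.outer(d,d);A.append(P);r.append(P@o)
    x,res,_,_=np.linalg.lstsq(np.vstack(A),np.hstack(r),rcond=None);return x,res**.5
E
python3 - <<'E'
from h import *
import cv2
f=lambda x,y,s,ox,oy:((x+.5)/s-.5+ox,(y+.5)/s-.5+oy)
a=lambda x,y:f(x,y,5,105,130)
b=lambda x,y:f(x,y,5,215,100)
c=lambda x,y:f(x,y,10,270,170)
d=lambda x,y:f(x,y,600/70,225,225)
t=cv2.imread("pics/top0.png").astype(int);s=cv2.imread("pics/side0.png").astype(int)
def red(i,u0,u1,v0,v1):
    m=(i[...,2]>120)&(i[...,1]<70)&(i[...,0]<70);k=np.zeros_like(m);k[v0:v1,u0:u1]=1
    v,u=np.nonzero(m&k);return u.mean(),v.mean(),len(u)
kt=red(t,138,155,215,230);ks=red(s,218,232,128,142);print(kt,ks)
print("knob",tri(("top",*kt[:2]),("side",*ks[:2])), onz("top",*kt[:2],108),onz("side",*ks[:2],108))
print("hl",tri(("top",*a(402,355)),("side",*b(142,192))))
print("hr",tri(("top",*a(598,362)),("side",*b(150,303))))
p=onz("top",*a(738,452),80);q=onz("top",*a(75,428),80);print("deck",p,q,np.linalg.norm(p-q),np.degrees(np.arctan2(-(q-p)[0],(q-p)[1])))
for z,pts in((42,[(192,235),(628,275),(183,370),(618,415)]),):
    P=[onz("top",*c(*k),z) for k in pts]
    for k in P:print("bar",k)
    print("mid",np.mean(P,0),[np.degrees(np.arctan2(-(P[i]-P[i+1])[0],(P[i]-P[i+1])[1])) for i in(0,2)],np.linalg.norm(P[0]-P[1]))
P=[onz("side",*d(*k),42) for k in((216,115),(208,437),(348,115),(350,437))]
for k in P:print("side bar",k)
print("board left/right at top z56 side", onz("side",*d(157,445),56),onz("side",*d(415,445),56),onz("side",*d(157,85),56),onz("side",*d(410,85),56))
E
```

```text
(np.float64(145.08), np.float64(221.68), 25) (np.float64(224.6315789473684), np.float64(134.8421052631579), 19)
knob (array([396.78529432, 225.18917084, 107.67979199]), array([0.2366736])) [396.93269786 225.11957199 108.        ] [396.62467728 224.6881307  108.        ]
hl (array([460.23223428,  85.99441747, 187.44633753]), array([0.46839202]))
hr (array([459.76485419, -34.3248112 , 184.43648913]), array([0.87746318]))
deck [ 413.6580306  -122.01432275   80.        ] [417.88988235 318.30973782  80.        ] 440.3443957729853 -0.5506394076062084
bar [ 512.58878306 -245.40247648   42.        ]
bar [ 502.71649468 -395.63802847   42.        ]
bar [ 465.77601859 -242.94739278   42.        ]
bar [ 454.27202275 -392.10675565   42.        ]
mid [ 483.83832977 -319.02366335   42.        ] [np.float64(-3.7596187740789078), np.float64(-4.410237004748379)] 150.55956680705933
side bar [ 466.14745939 -241.07945551   42.        ]
side bar [ 455.57273104 -382.18838263   42.        ]
side bar [ 513.54605852 -243.62377021   42.        ]
side bar [ 502.39548956 -384.80858733   42.        ]
board left/right at top z56 side [ 438.25426757 -394.84648764   56.        ] [ 521.93464953 -399.53359477   56.        ] [ 445.14192249 -238.16661656   56.        ] [ 535.42731978 -242.99199589   56.        ]
```

Emit:
play_rows --pt "22.6 -38.4 0 2.7 0" --pt "22.6 -38.4 0 2.7 0" --pt "22.6 -38.4 0 2.7 0" --pt "22.6 -38.4 0 2.7 0" --pt "22.6 -38.4 -10 2.7 0" --pt "22.6 -38.4 -15 2.7 0" --pt "22.6 -38.4 -20 2.7 0" --pt "22.4 -38.8 -33 2.7 0" --pt "0 0 0 0 0" --pt "0 0 0 0 0" --newtons 25

```text
time_s: 1.4
ee_pos: [397.1, 225.6, 150.3]
ee_rot: [180.0, 0.0, 179.4]
force: [0.2, 0.5, 0.2]
gripper_width: 91.4
```

Run:
```python
from h import *
import cv2
cv2.imwrite("pics/w1.png",env.grab_frame("wrist")[:,:,::-1])
```

```text
(no output)
```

View pics/w1.png

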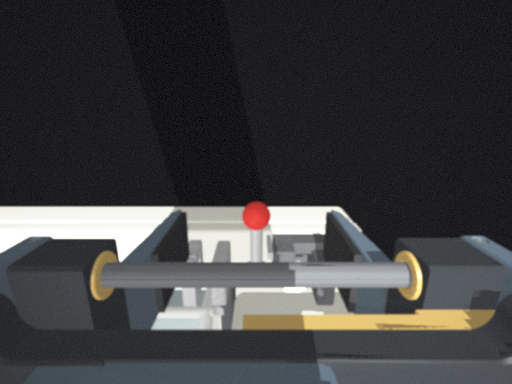

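The ball shows at (256, 215), centred between the fingers. Next I go down and pinch it.

Emit:
play_rows --pt "0 -0.5 -24 0 0.3" --pt "0 0 -23 0 0.5" --pt "0 0 0 0 0.6" --pt "0 0 0 0 1" --pt "0 0 0 0 1" --pt "0 0 0 0 1" --pt "0 0 0 0 1" --pt "0 0 0 0 1" --newtons 25

```text
time_s: 2.45
ee_pos: [397.1, 225.5, 103.3]
ee_rot: [179.9, 0.0, 179.4]
force: [-2.2, 4.5, 0.5]
gripper_width: 20.1
```

Emit:
play_rows --pt "0.6 0 7.5 0 1" --pt "1.6 0 7.3 0 1" --pt "2.7 0 6.9 0 1" --pt "3.8 0 6.5 0 1" --pt "4.7 0 6 0 1" --pt "5.5 0 5 0 1" --pt "5.3 0 3.7 0 1" --pt "5.4 0 2.7 0 1" --pt "0 0 0 0 1" --pt "0 0 0 0 1"

```text
time_s: 3.7
ee_pos: [425.9, 225.2, 148.9]
ee_rot: [179.9, -0.1, 179.5]
force: [-3.3, 4.9, 3.3]
gripper_width: 20.4
```

Run:
```python
from h import *
import cv2
cv2.imwrite("pics/w2.png",env.grab_frame("wrist")[:,:,::-1])
```

```text
(no output)
```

View pics/w2.png

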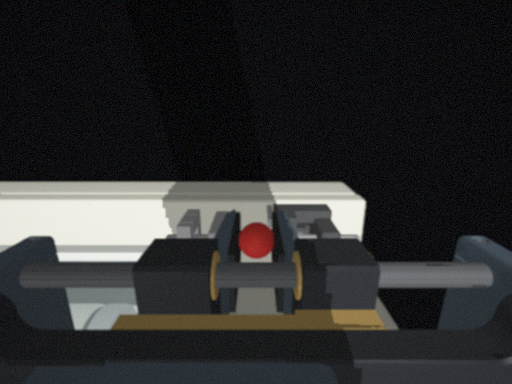

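The ball is still held at (256, 240), with the arm raised. Now I draw the bolt.

Emit:
play_rows --pt "0 5 0 0 1" --pt "0.1 6 0 0 1" --pt "0.1 6 0 0 1" --pt "0.1 6 0 0 1" --pt "0 5 0 0 1" --pt "0 4 0 0 1" --pt "0 0 0 0 1"

```text
time_s: 4.62
ee_pos: [424.9, 253.7, 148.1]
ee_rot: [-179.6, -0.3, 179.6]
force: [-4.0, -6.4, 5.5]
gripper_width: 20.0
```

Emit:
play_rows --pt "0 2 0 0 1" --pt "0 2 0 0 1" --pt "0 2 0 0 1" --pt "0 0 0 0 1"

```text
time_s: 5.12
ee_pos: [424.8, 259.1, 148.0]
ee_rot: [-179.5, -0.3, 179.6]
force: [-3.7, -7.8, 4.5]
gripper_width: 20.3
```

Emit:
play_rows --pt "0 2 0 0 1" --pt "0 1 0 0 1" --pt "0 0 0 0 1"

```text
time_s: 5.5
ee_pos: [424.7, 261.8, 148.0]
ee_rot: [-179.5, -0.3, 179.6]
force: [-4.7, -8.0, 5.0]
gripper_width: 20.6
```

Emit:
play_rows --pt "0 1.5 0 0 1" --pt "0 1.5 0 0 1" --pt "0 0 0 0 1"

```text
time_s: 5.88
ee_pos: [424.7, 264.7, 148.0]
ee_rot: [-179.5, -0.3, 179.6]
force: [-4.2, -9.2, 5.9]
gripper_width: 20.1
```

Emit:
play_rows --pt "0 1.5 0 0 1" --pt "0 1.5 0 0 1" --pt "0 0 0 0 1"

```text
time_s: 6.25
ee_pos: [424.6, 267.2, 147.9]
ee_rot: [-179.4, -0.3, 179.6]
force: [-4.3, -10.9, 5.0]
gripper_width: 20.5
```

Emit:
play_rows --pt "0 1.5 0 0 1" --pt "0 1.5 0 0 1" --pt "0 0 0 0 1"

```text
time_s: 6.62
ee_pos: [424.1, 267.5, 147.5]
ee_rot: [-179.1, -0.4, 179.7]
force: [-3.8, -17.6, 8.0]
gripper_width: 20.6
```

Emit:
play_rows --pt "0 -3 0 0 1" --pt "0 -3 0 0 1" --pt "0 0 0 0 1"

```text
time_s: 7.0
ee_pos: [424.8, 264.6, 148.0]
ee_rot: [-179.5, -0.3, 179.6]
force: [-4.5, -9.2, 5.6]
gripper_width: 20.6
```

Emit:
play_rows --pt "-5.4 0 -2.7 0 1" --pt "-5.3 0 -3.7 0 1" --pt "-5.5 0 -5 0 1" --pt "-4.7 0 -6 0 1" --pt "0 0 0 0 1"

```text
time_s: 7.62
ee_pos: [405.9, 265.1, 130.2]
ee_rot: [-179.5, -0.0, 179.7]
force: [2.2, -8.5, -0.5]
gripper_width: 20.2
```

Emit:
play_rows --pt "-3.8 0 -6.5 0 1" --pt "-2.7 0 -6.9 0 1" --pt "-1.6 0 -7.3 0 1" --pt "-0.6 0 -6 0 1" --pt "0 0 0 0 1"

```text
time_s: 8.25
ee_pos: [397.4, 265.4, 104.0]
ee_rot: [-179.6, 0.0, 179.7]
force: [3.0, -9.6, 1.1]
gripper_width: 20.1
```

Run:
```python
from h import *
import cv2
cv2.imwrite("pics/w3.png",env.grab_frame("wrist")[:,:,::-1])
```

```text
(no output)
```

View pics/w3.png

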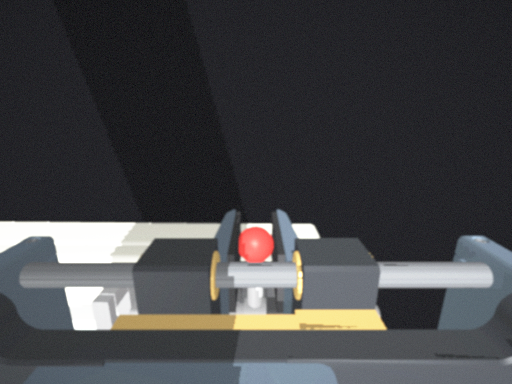

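The arm is down level at (256, 245). I ease it back against the notch wall before letting go.

Emit:
play_rows --pt "0 -3 0 0 1" --pt "0 -3 0 0 1" --pt "0 -2 0 0 1" --pt "0 0 0 0 1"

```text
time_s: 8.8
ee_pos: [397.4, 260.8, 104.5]
ee_rot: [180.0, 0.0, 179.5]
force: [-0.0, 0.5, -1.0]
gripper_width: 20.5
```

Force is close to zero, so the notch is carrying the spring. I open and lift.

Emit:
play_rows --pt "0 0 0 0 0.5" --pt "0 0 0 0 0.3" --pt "0 0 0 0 0.2" --pt "0 0 0 0 0.2" --pt "0 0 30 0 0.2" --pt "0 0 50 0 0.2" --pt "-20 -20 50 0 0.2" --pt "-20 -40 0 0 0.2"

```text
time_s: 9.8
ee_pos: [359.2, 201.8, 238.2]
ee_rot: [179.8, 0.5, 179.6]
force: [-0.1, -0.4, -1.4]
gripper_width: 72.8
```

Run:
```python
from h import *
import cv2
i=env.grab_frame("side")[:,:,::-1]
cv2.imwrite("pics/s4.png",cv2.resize(i[100:220,205:325],(600,600),interpolation=cv2.INTER_CUBIC))
```

```text
(no output)
```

View pics/s4.png

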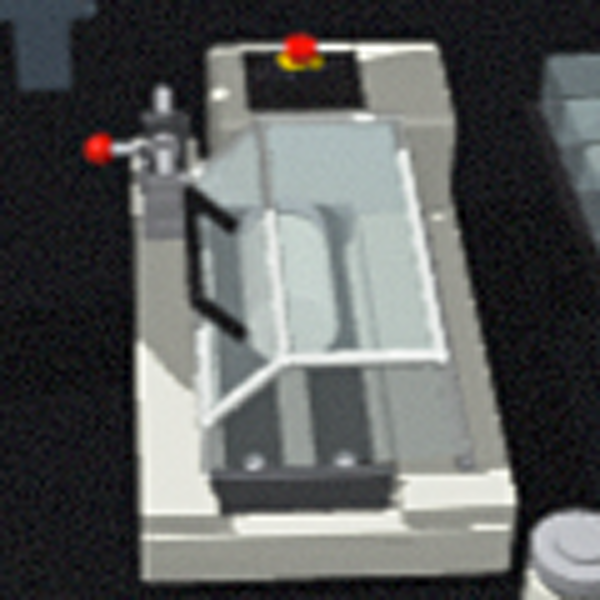

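Emit:
play_rows --pt "11.5 -19.5 5 -10 0.4" --pt "11.5 -19.5 0 -10 0.6" --pt "11.5 -19.5 0 -10 0.6" --pt "11.5 -19.5 0 -10 0.6" --pt "11.5 -19.5 0 -10 0.6" --pt "11.5 -19.5 0 -10 0.6" --pt "11.5 -19.5 0 -10 0.6" --pt "11.5 -19.5 0 -10 0.6" --pt "11.5 -19.5 0 -10 0.6" --pt "0 0 0 0 0.6" --pt "0 0 0 0 0.6"

```text
time_s: 11.22
ee_pos: [460.3, 25.6, 239.2]
ee_rot: [-179.9, -0.0, 89.6]
force: [-0.0, 0.7, -0.2]
gripper_width: 36.5
```

Run:
```python
from h import *
import cv2
s=env.state();print(s['ee_pos'],s['ee_rot'],s['gripper_width'])
cv2.imwrite("pics/w5.png",env.grab_frame("wrist")[:,:,::-1])
```

```text
[460.25733447  25.56058672 239.22796537] [-1.79948984e+02 -2.44260719e-02  8.96097900e+01] 36.535651975046974
```

View pics/w5.png

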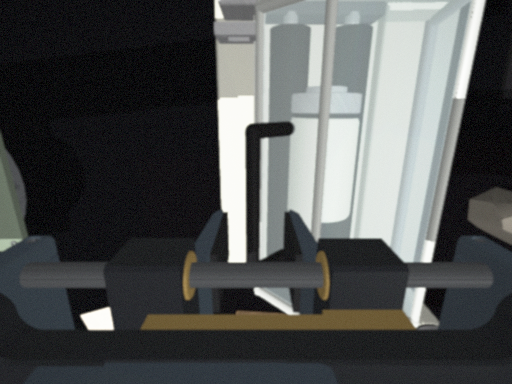

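The black bar at column 253 is centred between the fingers. I go down and grip it.

Emit:
play_rows --pt "0 0 -25 0 0.6" --pt "0 0 -20 0 0.6" --pt "0 0 -10 0 0.6" --pt "0 0 0 0 0.8" --pt "0 0 0 0 1" --pt "0 0 0 0 1" --pt "0 0 0 0 1" --newtons 20

```text
time_s: 12.15
ee_pos: [457.5, 25.4, 185.0]
ee_rot: [-179.6, -0.0, 89.5]
force: [-8.7, 1.1, 7.6]
gripper_width: 12.0
```

Run:
```python
import numpy as np
for r in(190,196):
    a0=149.5;a=np.radians(a0-np.arange(0,92,6.));p=np.c_[r*np.cos(a),r*np.sin(a)];print(r,np.round(np.diff(p,axis=0),1).tolist(),p[0])
```

```text
190 [[11.0, 16.6], [12.7, 15.3], [14.2, 13.9], [15.6, 12.4], [16.8, 10.7], [17.8, 8.9], [18.6, 7.0], [19.3, 5.0], [19.7, 2.9], [19.9, 0.9], [19.9, -1.2], [19.6, -3.3], [19.2, -5.3], [18.5, -7.3], [17.6, -9.2]] [-163.70954048   96.43228896]
196 [[11.3, 17.1], [13.0, 15.8], [14.6, 14.4], [16.1, 12.8], [17.3, 11.0], [18.4, 9.2], [19.2, 7.2], [19.9, 5.1], [20.3, 3.0], [20.5, 0.9], [20.5, -1.3], [20.2, -3.4], [19.8, -5.5], [19.1, -7.5], [18.2, -9.5]] [-168.87931545   99.47751914]
```

Emit:
play_rows --pt "4 0 9 0 1" --pt "6 0 9 0 1" --pt "0 0 0 0 1"

```text
time_s: 12.52
ee_pos: [468.5, 25.3, 203.1]
ee_rot: [-179.7, -0.0, 89.5]
force: [-8.0, 0.7, 1.3]
gripper_width: 11.4
```

Emit:
play_rows --pt "6.3 0 7.7 0 1" --pt "6.3 0 7.7 0 1" --pt "7.1 0 7 0 1" --pt "7.1 0 7 0 1" --pt "7.8 0 6.2 0 1" --pt "7.8 0 6.2 0 1" --pt "0 0 0 0 1"

```text
time_s: 13.4
ee_pos: [509.8, 24.8, 247.2]
ee_rot: [-179.6, 0.0, 89.5]
force: [-14.8, -1.0, 15.8]
gripper_width: 11.5
```

Emit:
play_rows --pt "6.5 0 8 0 1" --pt "8.5 0 6.5 0 1" --pt "9.3 0 5 0 1" --pt "9.3 0 4.9 0 1" --pt "0 0 0 0 1" --newtons 12

```text
time_s: 14.02
ee_pos: [548.0, 24.5, 270.7]
ee_rot: [179.8, 0.1, 89.5]
force: [-3.9, -2.2, 5.2]
gripper_width: 11.5
```

Emit:
play_rows --pt "9.4 0 4.1 0 1" --pt "9.6 0 3.6 0 1" --pt "9.8 0 3.1 0 1" --pt "9.9 0 2.6 0 1" --pt "10.1 0 2 0 1" --pt "10.1 0 1.5 0 1" --pt "0 0 0 0 1"

```text
time_s: 14.9
ee_pos: [607.8, 23.9, 286.2]
ee_rot: [179.8, 0.1, 89.5]
force: [-1.1, -5.2, 3.4]
gripper_width: 11.4
```

Run:
```python
from h import *
import cv2
i=env.grab_frame("side")[:,:,::-1]
cv2.imwrite("pics/s6.png",cv2.resize(i[60:220,205:365],(600,600),interpolation=cv2.INTER_CUBIC))
```

```text
(no output)
```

View pics/s6.png

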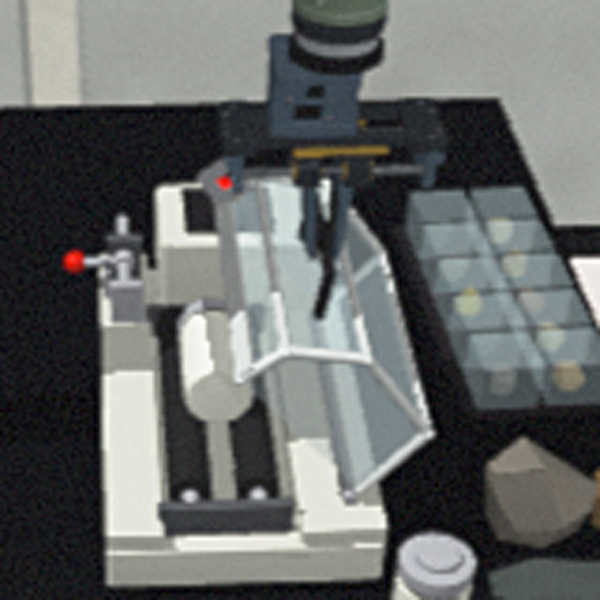

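Emit:
play_rows --pt "10.2 0 1 0 1" --pt "10.2 0 0.4 0 1" --pt "10.3 0 -0.1 0 1" --pt "10.2 0 -0.6 0 1" --pt "10.2 0 -1.2 0 1" --pt "10.1 0 -1.7 0 1" --pt "10 0 -2.2 0 1" --pt "9.9 0 -2.7 0 1" --pt "0 0 0 0 1"

```text
time_s: 16.08
ee_pos: [689.1, 23.6, 277.9]
ee_rot: [179.8, 0.2, 89.4]
force: [1.0, -5.8, 0.6]
gripper_width: 11.6
```

Emit:
play_rows --pt "9.7 0 -3.2 0 1" --pt "9.5 0 -3.7 0 1" --pt "9.3 0 -4.2 0 1" --pt "0 0 0 0 0.7" --pt "0 0 0 0 0.6" --pt "0 0 10 0 0.5" --pt "0 0 30 0 0.5" --pt "-10 0 50 0 0.2" --pt "-60 0 40 0 0" --pt "-60 0 0 0 0" --pt "-60 0 0 0 0"

```text
time_s: 17.45
ee_pos: [531.2, 25.6, 393.7]
ee_rot: [179.8, -0.0, 89.5]
force: [-0.6, -0.5, 0.6]
gripper_width: 82.4
```

Run:
```python
from h import *
import cv2
i=env.grab_frame("side")[:,:,::-1]
cv2.imwrite("pics/s7.png",cv2.resize(i[60:220,205:365],(600,600),interpolation=cv2.INTER_CUBIC))
i=env.grab_frame("top")[:,:,::-1]
cv2.imwrite("pics/t7f.png",i)
cv2.imwrite("pics/t7.png",cv2.resize(i[100:230,105:265],(800,650),interpolation=cv2.INTER_CUBIC)[:600])
```

```text
(no output)
```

View pics/s7.png

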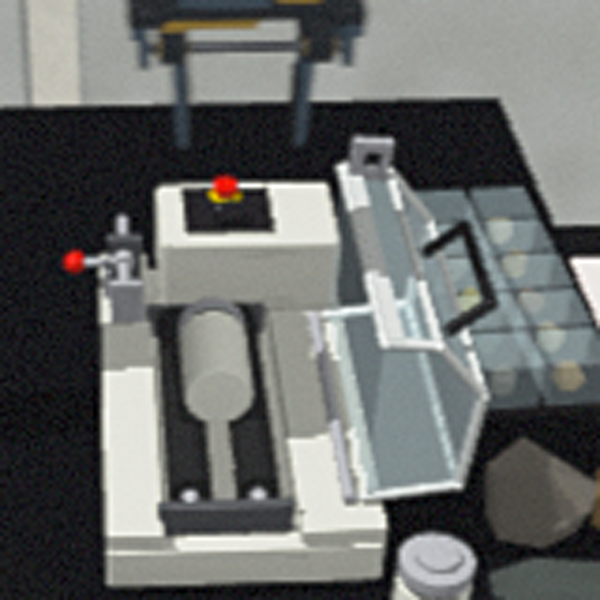

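View pics/t7.png

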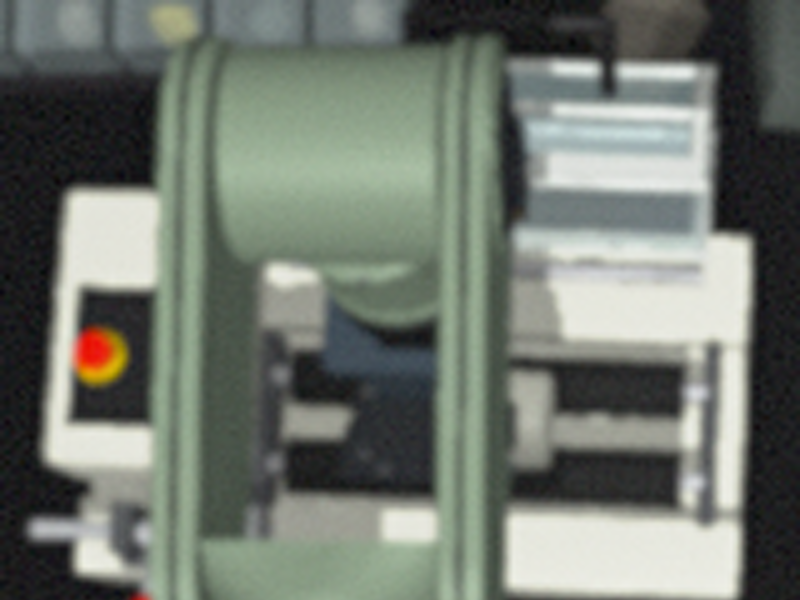

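Run:
```python
from h import *
import cv2
s=env.state();print(s['ee_pos'],s['ee_rot'],s['gripper_width'])
cv2.imwrite("pics/w8.png",env.grab_frame("wrist")[:,:,::-1])
f=lambda x,y:((x+.5)/5-.5+105,(y+.5)/5-.5+130)
for q in((365,267),(553,267),(400,215),(400,317),(550,218),(550,320)):print(q,onz("top",*f(*q),129),onz("top",*f(*q),160)[:2])
```

```text
[526.61272875  25.61336929 394.25919935] [-1.79925487e+02 -4.12215437e-02  8.95456099e+01] 89.47825197987264
(365, 267) [523.39904692 122.60478509 129.        ] [518.43396734 116.77531201]
(553, 267) [526.67622082   0.95652202 129.        ] [521.63317192  -1.9787399 ]
(400, 215) [558.22968132 101.7071538  129.        ] [552.43592398  96.37486955]
(400, 317) [491.34778684  98.30085555 129.        ] [487.14525917  93.04961271]
(550, 218) [558.88214777   4.19342841 129.        ] [553.07286719   1.18115519]
(550, 320) [491.99038831   1.50805928 129.        ] [487.77257209  -1.44032461]
```

View pics/w8.png

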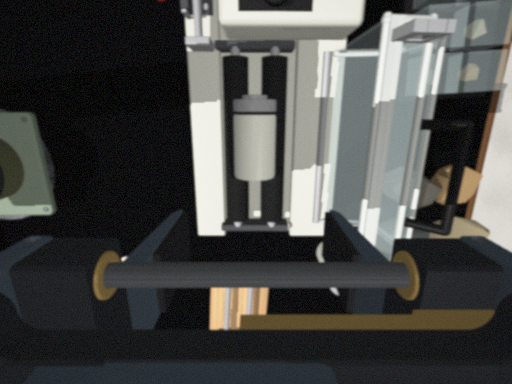

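```bash
cat >> h.py <<'E'
from scipy.spatial.transform import Rotation as Ro
def wz(s,u,v,z):
    c=env.calibration("wrist");T=np.array(c['hand_eye']);R=Ro.from_euler('xyz',s['ee_rot'],degrees=True).as_matrix()
    d=R@T[:3,:3]@np.array([(u-c['cx'])/c['fx'],(v-c['cy'])/c['fy'],1]);o=np.array(s['ee_pos'])+R@T[:3,3]
    return o+d*(z-o[2])/d[2]
E
python3 - <<'E'
from h import *
s=env.state();print(s['time_s'])
print([wz(s,*q,129).round(1) for q in((234,140),(276,140),(255,100),(255,178),(223,215),(292,225),(232,300),(262,295))])
E
```

```text
17.6
[array([498.3,  61.4, 129. ]), array([561.3,  60.8, 129. ]), array([530.3, 118.2, 129. ]), array([529.2,   2.4, 129. ]), array([476.7, -58.9, 129. ]), array([589.2, -77.6, 129. ]), array([ 485.8, -222. ,  129. ]), array([ 539.6, -212.1,  129. ])]
```

Emit:
play_rows --pt "0 12 -50 0 0" --pt "0.5 12 -50 0 0" --pt "0 11.4 -50 0 0" --pt "0 0 -45 0 0" --pt "0 0 -25 0 0" --pt "0 0 0 0 0" --newtons 30

```text
time_s: 18.35
ee_pos: [533.9, 60.8, 170.6]
ee_rot: [-179.8, 0.0, 89.5]
force: [-0.6, -0.1, 0.3]
gripper_width: 91.2
```

Run:
```python
from h import *
import cv2
s=env.state();print(s['ee_pos'],s['ee_rot'],s['gripper_width'])
cv2.imwrite("pics/w9.png",env.grab_frame("wrist")[:,:,::-1])
```

```text
[533.91107926  60.79316673 170.57427018] [-1.79806425e+02  3.73903667e-03  8.95019027e+01] 91.20133733559594
```

View pics/w9.png

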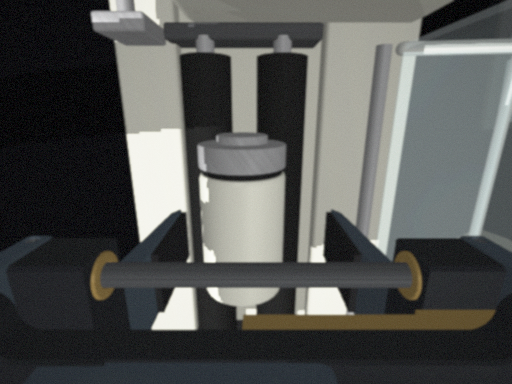

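Run:
```python
from h import *
s=env.state()
print([wz(s,*q,129).round(1) for q in((201,220),(284,220),(242,172),(242,300))])
```

```text
[array([492.4,  60. , 129. ]), array([556.5,  59.4, 129. ]), array([524.9,  97.7, 129. ]), array([522.3, -13.3, 129. ])]
```

Emit:
play_rows --pt "-9.4 0 -10 0 0" --pt "0 0 -17 0 0" --pt "0 0 -16 0 0" --pt "0 0 0 0 0" --pt "0 0 0 0 1" --pt "0 0 0 0 1" --pt "0 0 0 0 1" --pt "0 0 0 0 1" --pt "0 0 0 0 1" --newtons 35

```text
time_s: 19.52
ee_pos: [523.6, 60.6, 129.3]
ee_rot: [-179.9, -0.0, 89.5]
force: [-3.1, 0.4, 5.0]
gripper_width: 61.5
```

Emit:
play_rows --pt "0 0 10 0 1" --pt "0 0 25 0 1" --pt "0 0 40 0 1" --pt "0 0 45 0 1" --pt "-4 -30 20 -0.6 1" --pt "-6 -50 0 -0.6 1" --pt "-6 -55 0 -0.6 1" --pt "-6 -55 0 -0.6 1" --pt "-6 -55 0 -0.6 1" --pt "-6 -55 0 -0.6 1" --pt "-4 -50 0 0 1" --pt "-2 -30 0 0 1" --pt "0 0 0 0 1" --pt "0 0 0 0 1"

```text
time_s: 21.28
ee_pos: [484.3, -319.1, 268.4]
ee_rot: [-180.0, -0.1, 85.9]
force: [0.4, -0.1, -5.9]
gripper_width: 61.4
```

Run:
```python
from h import *
import cv2
s=env.state();print(s['ee_pos'],s['ee_rot'],s['gripper_width'],s['force'])
cv2.imwrite("pics/w10.png",env.grab_frame("wrist")[:,:,::-1])
cv2.imwrite("pics/s10.png",env.grab_frame("side")[:,:,::-1])
```

```text
[ 484.27359507 -319.06095104  268.40548671] [-1.79954454e+02 -6.40012501e-02  8.58855032e+01] 61.35887052822563 [ 0.35136128 -0.12023201 -5.87894086]
```

View pics/w10.png

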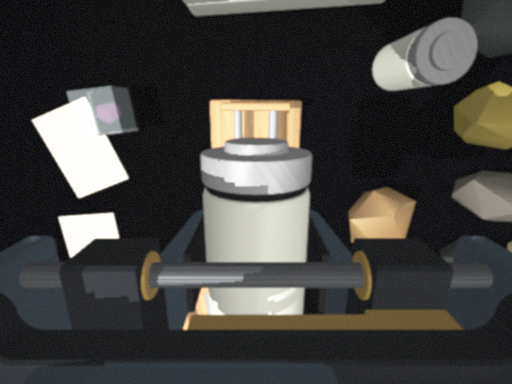

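View pics/s10.png

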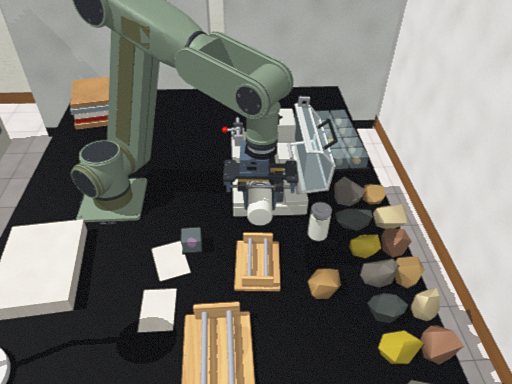

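Run:
```python
from h import *
s=env.state()
print([wz(s,*q).round(1) for q in((256,150,299),(256,143,285),(238,112,42),(273,112,42),(256,106,56),(256,100,56))])
```

```text
[array([ 488.9, -255.1,  299. ]), array([ 489. , -253.6,  285. ]), array([ 466.1, -240.6,   42. ]), array([ 512.4, -243.9,   42. ]), array([ 490.5, -234.7,   56. ]), array([ 491. , -227.5,   56. ])]
```

Emit:
play_rows --pt "0 -3 -25 0 1" --pt "0 0 -45 0 1" --pt "0 0 -45 0 1" --pt "0 0 -40 0 1" --pt "0 0 -25 0 1" --pt "0 0 -12 0 1" --pt "0 0 -4 0 1" --pt "0 0 0 0 1" --pt "0 0 0 0 1"

```text
time_s: 22.5
ee_pos: [485.1, -322.9, 74.2]
ee_rot: [179.9, 0.1, 85.9]
force: [-0.4, -0.3, -5.3]
gripper_width: 61.6
```

Emit:
play_rows --pt "-0.8 0 -1.5 0 1" --pt "0 0 -1.5 0 1" --pt "0 0 -1.5 0 1" --pt "0 0 -1.5 0 1" --pt "0 0 0 0 1"

```text
time_s: 23.12
ee_pos: [483.5, -322.4, 66.8]
ee_rot: [-180.0, -0.0, 85.9]
force: [-0.5, 0.4, -6.1]
gripper_width: 61.4
```

Emit:
play_rows --pt "0 0 -1 0 1" --pt "0 0 -1 0 1" --pt "0 0 0 0 1"

```text
time_s: 23.5
ee_pos: [483.6, -322.5, 65.1]
ee_rot: [180.0, 0.0, 85.9]
force: [-0.6, 0.2, -5.4]
gripper_width: 61.6
```

Emit:
play_rows --pt "0 0 -1 0 1" --pt "0 0 0 0 1" --pt "0 0 0 0 1"

```text
time_s: 23.88
ee_pos: [483.6, -322.5, 65.0]
ee_rot: [180.0, 0.0, 85.9]
force: [-3.5, 1.8, 6.7]
gripper_width: 61.3
```

Emit:
play_rows --pt "0 0 -1 0 1" --pt "0 0 0 0 1" --pt "0 0 0 0 1"

```text
time_s: 24.25
ee_pos: [483.6, -322.5, 64.9]
ee_rot: [179.9, 0.0, 85.9]
force: [-4.9, 2.6, 11.2]
gripper_width: 61.7
```

Seated: the force turned from hanging weight to support. I release and retreat.

Emit:
play_rows --pt "0 0 1 0 0.28" --pt "0 0 0 0 0.2" --pt "0 0 0 0 0.1" --pt "0 0 0 0 0.05" --pt "0 0 10 0 0.05" --pt "0 0 30 0 0" --pt "0 0 50 0 0" --pt "0 0 60 0 0" --pt "-15 30 60 0 0" --pt "-30 60 20 0 0" --pt "-30 60 0 0 0" --pt "-30 60 0 0 0" --pt "0 0 0 0 0" --pt "0 0 0 0 0"

```text
time_s: 26.0
ee_pos: [387.8, -130.1, 287.3]
ee_rot: [179.9, 0.1, 85.9]
force: [0.3, -0.6, -0.2]
gripper_width: 91.1
```

Run:
```python
from h import *
import cv2
s=env.state();print(s['time_s'],s['ee_pos'],s['force'])
i=env.grab_frame("side")[:,:,::-1];cv2.imwrite("pics/s11.png",i)
j=env.grab_frame("top")[:,:,::-1];cv2.imwrite("pics/t11.png",j)
cv2.imwrite("pics/z11.png",np.hstack([cv2.resize(i[225:295,225:290],(371,400),interpolation=cv2.INTER_CUBIC),cv2.resize(j[170:230,270:334],(427,400),interpolation=cv2.INTER_CUBIC)]))
```

```text
26.0 [ 387.76823143 -130.14527792  287.29213193] [ 0.25068564 -0.63667586 -0.22743051]
```

View pics/s11.png

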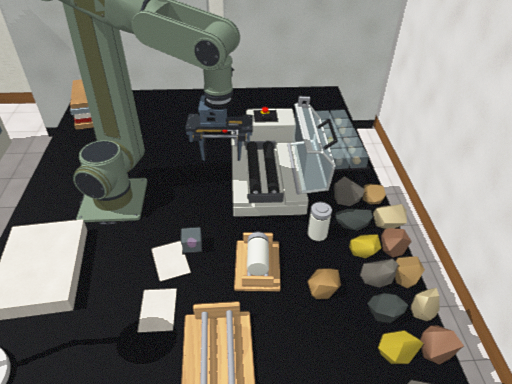

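View pics/z11.png

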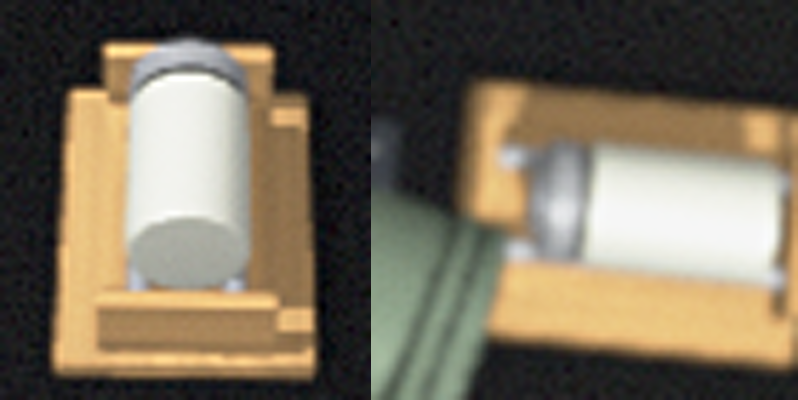

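View pics/t11.png

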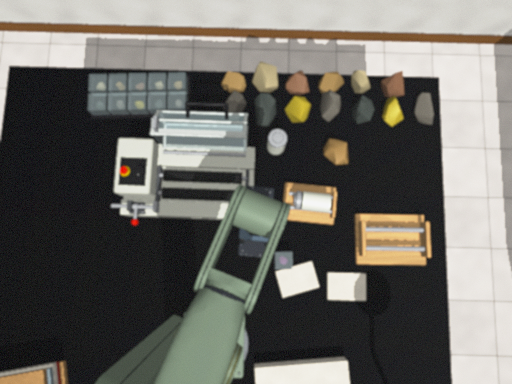

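Run:
```python
from h import *
for a in((160,205),(412,218)):
    print(onz("top",270+(a[0]+.5)/6.67-.5,170+(a[1]+.5)/6.67-.5,75))
```

```text
[ 483.73507714 -258.95953537   75.        ]
[ 480.54438789 -385.73816195   75.        ]
```

Run:
```python
from h import *
print(env.job_done())
```

```text
the job is handed in; nothing more can be done
None
```

I finished all the steps and handed the job in at about 26 s of the 72 s allowed; no verdict is reported.

**What I did**
- **Bolt:** I raised its arm, drew it to the rear block (contact at about 42 mm) and lowered the arm into the holding notch. The force was near zero before I opened the fingers.
- **Hood:** I swung it to about 1.5 rad with the gripper pointing down, because the moves could not tilt the tool, then let it settle back by its own weight.
- **Jar:** I lifted it off the rollers, set it on the rack slowly (11 N at most in the readings), then released it and moved clear.

**Last checks**
- **Bolt and hood:** the last pictures show the knob still drawn back and the hood standing open. I judged the hood by eye and did not measure its final angle.
- **Jar:** it lies on both bars, with its middle about 3 mm from the seat along the bars. It appears lined up with them to within 3 degrees.
- **Other items:** by eye, the spare jar, rock and specimen box look unmoved; I did not measure them.
- **Robot:** it was clear of everything, with a force reading near zero.

**What disagreed**
- **Mill position:** two estimates along x differed by about 5 mm.
- **Handle path:** it looked like a radius of about 200 mm to the tool point instead of the stated 190 mm, probably because the bar sat low in the pads.

Neither caused trouble.

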